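Square the board blanks and hold the scale's recessed reset key

ROBOT

A 7-joint arm with a two-finger parallel gripper is mounted at the origin on the work surface. World frame = base frame: x ahead of the robot, y to its left, z up, the work surface at z = 0. Lengths are in m, angles in rad, forces in N, time in s.
With the tool pointing down it reaches from about 0.425 to 0.8 m from the base axis. Payload 8.3 kg.
Tool frame: the origin (TCP) lies midway between the tips of the shut fingers; the grasp point (between the pads) lies 19 mm behind it; z points along the fingers, y is the line along which they close (so a half turn about z gives the same grasp; the last joint's range is limited). The gripper opens to 85 mm and grips with 20 to 120 N. Pads are 22 mm wide; open, the fingers measure 114 mm over their backs; the gripper's body (76 mm by 85 mm) begins 54 mm behind the grasp point. The pads swing forward as they close: fully open they stand 13 mm farther back than shut.
Start: joints at [1.206, 0.383, 0.016, 1.37, -0.006, 1.388, -0.046], TCP at [0.186, -0.597, 0.231] pointing down, gripper open.
Joint ranges: [-2.95, 2.95], [-0.25, 2.06], [-1.52, 1.56], [0.18, 2.33], [-1.44, 4.58], [0.02, 2.06], [-3.01, 3.01]. Speed limits (rad/s): [2.39, 2.39, 3.01, 3.01, 3.14, 3.14, 3.14].

INTERFACE

Orientations are given as a rotation vector (axis times angle).
In Python, from rig import r, cams gives the robot as it stands.
- The arm moves only by the tool send_rows, never from a script. Its argument "increments" is one flat list of numbers, 6 for each row, row after row: the shift along the tool's x, y, z in units of 0.03 m (1.0 is 0.03 m), then the turn, a rotation vector about the tool's x, y, z in units of 4 degrees (1.0 is 4 degrees). A call has 1 to 12 rows; each row shifts and turns the commanded pose from where the row before left it, along the tool's axes as they then stand; what a row does not reach is not made up. A row lasts 1/8 s, in which the tool goes at most 62.5 mm and 10.7 degrees, less where a joint would pass 70% of its speed; a pose out of reach is approached as far as the arm can. A call with a number of a shift or a turn outside -1 to 1 is refused whole. A call with a gripper value outside its range is refused whole. "grip" is the opening, from 0 (shut) to 1 (fully open), set as the call begins (left out, the last holds). The fingers move at their own pace and stop on an object; "newtons" is the grip in N (left out, the last holds). Time passes only in rows, so rows that do not move let the fingers close. It gives the time, the measured TCP pose, the force, the opening and the grip force at its end, in the units of the state.
- r.get_obs(): the state, without advancing time (a new reading comes with each control period).
- cams.camera(name): name is "scene" or "top" or "wrist"; returns (picture, depth): 420x560x3 uint8, blue, green, red; 420x560 float32, m along the optical axis (not along the pixel's ray), 0 where there is no reading.
- cams.camera_info(name): a dict with "fx", "fy", "cx", "cy" (pixels), "cam_to_world" (4x4, takes a point from camera to world coordinates); the wrist camera has in their place "hand_eye" (4x4, takes a point from camera to tool coordinates, whose origin is the TCP and whose axes are the flange's). Camera axes: x right, y down, z forward; pixel columns grow to the right and rows downward; lengths in m; the calibration is good to about 2 mm. A picture is of the moment at which its call begins: read the wrist's pose just before it. camera_info takes no time and is no camera call.
- r.sign_off(): hands the job in; it is judged then, once.
Trained networks look in the newest picture that a camera, given by its name, has taken for a name from the list of things; names that differ only in an ending like _2 or _b are one class to them, and where a whole thing is asked for, a point or a joint stands for the part that bears it (a point fixed in the world has none). Each returns a list of dicts, best first, with "p" (0 to 1); they miss things now and then, are a little off and sometimes report something else, mostly with a low value. They report only what shows in the picture. A call takes as long as a camera call. They do not tell look-alikes from the thing itself.
- cams.outline_of(query, camera): "mask" (420x560 bool, what is visible of it) and "rect" ([left, top, width, height] in pixels, round what is visible of it).
The state is a dict: "clock": time; "joints": joint angles; "qd": joint speeds; "effort": joint torques, N m; "tool_pos": TCP position; "tool_rot": TCP orientation; "force": force on the tool from outside, world axes, zero at the start; "torque": the same for the moment, N m; "grip_width": opening from 0.0 (shut) to 1.0 (fully open); "finger_force": force on a finger pad.
Only numpy, scipy, OpenCV 4.12 (cv2) and the standard library are available. Lean on these libraries where they do the work, as an engineer would, in place of code of your own. Each camera call takes 0.05 s, during which the arm holds its last target. There are 200 camera calls.

TASK

On the counting scale, tap the loose stack of four fibre board blanks home into the corner of the two fences until the edges are flush. Then take the slim stylus from its block, reach it through the round hole in the console and push the recessed reset key all the way down. Finish while still gripping the stylus and holding the key down; leave the boards squared and do not knock over or shift the punch and the other things on the bench.

Things in the scene. Friction and masses are not known exactly. Their poses are not given: they have to be found in the camera images.
- scale: grey counting scale fixed to the bench, base 220 (its x) x 320 (its y) x 50 mm high. Origin under the middle of the base; +x to the back fence, +y to the console, z up. Pan with the boards on its -y side. Console on its +y side: x -90 to 90, y 35 to 155, top 95 mm above the bench, with a display and small flat keys (they do nothing) and one round hole.
- pan_corner (a point): point on the pan top, 70 mm above the bench, where the inner faces of the back (+x) and side (+y) fences meet; axes as the scale. Fences 6 mm thick, 22 mm above the pan. A board pushed home has its centre 60 mm to -x and 45 mm to -y of it. There the stack overhangs the pan 10 mm on its -x and -y sides, with 20 mm free below the boards down to the base.
- key_hole (a point): centre of the mouth of the round 14 mm hole in the console's top (a plate 8 mm thick), 95 mm above the bench. The reset key lies straight below it.
- key_top (a point): centre of the top of the recessed black reset key, 22 mm below the hole's mouth while up; moves with it.
- reset_key (a joint): how far the reset key is pressed straight down: 0 up, 0.006 m fully down. Its spring needs about 1.6 N to start and 6.4 N at the bottom; it springs back when let go.
- board1: fibre board blank 1 of 4, counted from the bottom of the stack: 120 (its x) x 90 (its y) x 5 mm, about 60 g, origin at the centre of its underside. At the start the boards lie loosely one on another on the pan, each 5 to 30 mm short of both fences and slightly turned.
- board2: fibre board blank 2 of 4, counted from the bottom of the stack: 120 (its x) x 90 (its y) x 5 mm, about 60 g, origin at the centre of its underside. At the start the boards lie loosely one on another on the pan, each 5 to 30 mm short of both fences and slightly turned.
- board3: fibre board blank 3 of 4, counted from the bottom of the stack: 120 (its x) x 90 (its y) x 5 mm, about 60 g, origin at the centre of its underside. At the start the boards lie loosely one on another on the pan, each 5 to 30 mm short of both fences and slightly turned.
- board4: fibre board blank 4 of 4, counted from the bottom of the stack: 120 (its x) x 90 (its y) x 5 mm, about 60 g, origin at the centre of its underside. At the start the boards lie loosely one on another on the pan, each 5 to 30 mm short of both fences and slightly turned.
- stylus: slim stylus standing upright, tip down, in a block: steel shank 6 mm diameter, 50 mm long, then (shoulder) a round wooden handle 16 mm diameter, 70 mm long; about 45 g. Origin at the tip, +z towards the handle. The shoulder rests on the block: the tip starts 10 mm, the handle 60 to 130 mm above the bench.
- stylus_tip (a point): the tip of the stylus (its origin).
- stylus_block: wooden block 60 x 60 x 60 mm fixed to the bench, origin under its middle, with an upright 10 mm hole in which the stylus stands.
- punch: stout punch standing in a second, like block: handle 28 mm diameter with a 40 mm wide flat head, shank 18 mm, too thick for the console's hole; its top is 115 mm above the bench. Not needed. Which of the two places holds which tool changes.
- tin: upright yellow-bodied can with a paper label, 60 mm diameter, 90 mm high; bystander
- dye: upright blue dye bottle, 52 mm diameter, 150 mm high; bystander
- spool: red thread spool standing on end, 44 mm diameter, 54 mm high; bystander
- carton: closed cardboard box 120 x 90 x 60 mm; bystander
- hammer: hammer lying on the bench; bystander
- tub: white closed plastic tub 120 x 90 x 60 mm; bystander
- wax: round flat brass-coloured wax tin, 56 mm diameter, 30 mm high; bystander
Things that resemble listed ones, but are neither listed nor needed, are in the scene too. Leave any black or orange look-alike of the board3 alone.

How it is judged:
By the outcome, as a careful person would: the job done as asked, in the order asked, and still so for the second after the job is handed in, while the arm keeps its last pose, push and grip.
It also fails if it takes over 72 s, if anything falls off the work surface, if the arm or the gripper's body presses on something with over 40 N, if the wrist force passes 120 N, or if a joint passes its speed limit or range.

## Working session

There is one attempt and no reset: what is moved stays moved. The work goes in short steps, Python scripts to look and compute and a tool call to move; the robot and the scene stay as the last step left them, time stands still between calls to the robot, and variables do not carry over. Pictures are saved under pics/ and viewed, at most 10 in all, crops included, and the job is handed in when it is done.

Besides the shell and the picture viewer there is one more tool, called after ">>>" as a command line: name --argument value ..., lists and objects as JSON in quotes. send_rows: Moves the arm, as the interface text tells. Shifts and turns lie within -1 to 1; 1 stands for 0.03 m of shift or 4 degrees of turn. Its arguments: {"type":"object","properties":{"increments":{"type":"array"},"grip":{"type":"number"},"newtons":{"type":"number"}},"required":["increments"]}

```bash
ls; mkdir -p pics
python3 - <<'E'
from rig import r,cams
import cv2,numpy as np
o=r.get_obs();print({k:np.round(v,3) for k,v in o.items()})
for n in ["scene","top"]:
    p,d=cams.camera(n);cv2.imwrite(f"pics/{n}0.png",p);np.save(f"pics/{n}0.npy",d)
    i=cams.camera_info(n);print(n,i)
print(cams.camera_info("wrist"))
E
```

```text
pics
{'clock': np.float64(0.0), 'joints': array([ 1.206,  0.384,  0.016,  1.371, -0.006,  1.388, -0.046]), 'qd': array([ 0.   , -0.   , -0.   ,  0.   , -0.001, -0.   ,  0.   ]), 'effort': array([ 1.0000e-03, -6.2760e+01,  8.4400e-01, -3.7182e+01,  1.6000e-02,
        1.4000e-02, -0.0000e+00]), 'tool_pos': array([ 0.186, -0.596,  0.23 ]), 'tool_rot': array([-3.104e+00, -4.720e-01,  1.000e-03]), 'force': array([-0.032, -1.344, -0.67 ]), 'torque': array([0.035, 0.005, 0.008]), 'finger_force': np.float64(0.0), 'grip_width': np.float64(0.998)}
scene {'fx': 424.159566627776, 'fy': 424.159566627776, 'cx': 277.19186210586804, 'cy': 202.9537675327519, 'cam_to_world': array([[ 0.28391985,  0.61146385, -0.73858072,  1.3791832 ],
       [ 0.95872245, -0.16856857,  0.22898885, -0.29347507],
       [ 0.01551691, -0.7731084 , -0.63408409,  0.86252003],
       [ 0.        ,  0.        ,  0.        ,  1.        ]])}
top {'fx': 431.6111465157579, 'fy': 431.6111465157579, 'cx': 283.10433371557696, 'cy': 212.72640315056972, 'cam_to_world': array([[-2.19804936e-02, -9.97149717e-01,  7.21754788e-02,
         3.81631411e-01],
       [-9.99755872e-01,  2.20854273e-02,  6.56040643e-04,
        -4.28913433e-03],
       [-2.24819703e-03, -7.21434387e-02, -9.97391733e-01,
         1.22454781e+00],
       [ 0.00000000e+00,  0.00000000e+00,  0.00000000e+00,
         1.00000000e+00]])}
{'fx': 339.9902682316949, 'fy': 339.9902682316949, 'cx': 275.91649457405254, 'cy': 209.96560495029064, 'hand_eye': array([[-4.77587514e-06, -9.55774660e-01, -2.94099982e-01,
         7.60823378e-02],
       [ 9.99999783e-01,  1.89260633e-04, -6.31303649e-04,
         6.27475952e-05],
       [ 6.59045579e-04, -2.94099921e-01,  9.55774452e-01,
        -1.43574904e-01],
       [ 0.00000000e+00,  0.00000000e+00,  0.00000000e+00,
         1.00000000e+00]])}
```

View pics/scene0.png

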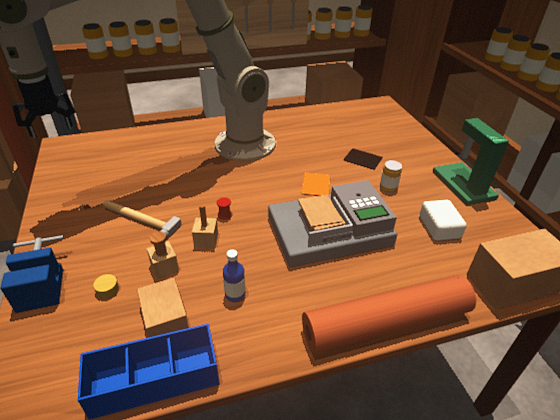

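View pics/top0.png

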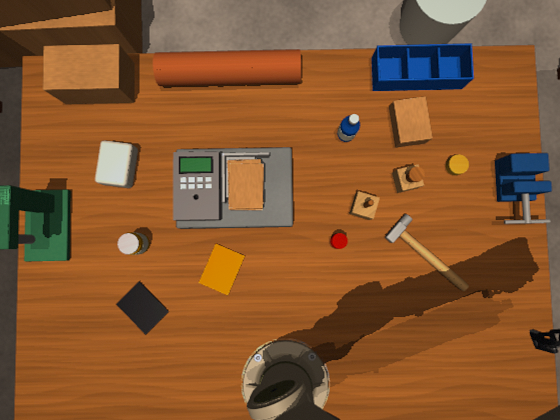

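```bash
cat > h.py <<'E'
import numpy as np,cv2
from rig import r,cams
from scipy.spatial.transform import Rotation as R
def T(o=None):
    o=o or r.get_obs();M=np.eye(4);M[:3,:3]=R.from_rotvec(o["tool_rot"]).as_matrix();M[:3,3]=o["tool_pos"];return M
def C(n):
    i=cams.camera_info(n)
    return i,(T()@i["hand_eye"] if n=="wrist" else i["cam_to_world"])
def ray(n,u,v,IM=None):
    i,M=IM or C(n);d=M[:3,:3]@np.array([(u-i["cx"])/i["fx"],(v-i["cy"])/i["fy"],1]);return M[:3,3],d
def atz(n,u,v,z,IM=None):
    o,d=ray(n,u,v,IM);return o+d*(z-o[2])/d[2]
def proj(n,P,IM=None):
    i,M=IM or C(n);q=(np.linalg.inv(M)@np.c_[np.atleast_2d(P),np.ones(len(np.atleast_2d(P)))].T)[:3]
    return np.c_[i["fx"]*q[0]/q[2]+i["cx"],i["fy"]*q[1]/q[2]+i["cy"]]
def cloud(n,d,IM=None):
    i,M=IM or C(n);v,u=np.mgrid[:420,:560]
    q=np.stack([(u-i["cx"])/i["fx"]*d,(v-i["cy"])/i["fy"]*d,d],-1);return q@M[:3,:3].T+M[:3,3]
E
python3 - <<'E'
from h import *
for n in ["scene","top"]:
    d=np.load(f"pics/{n}0.npy");c=cloud(n,d)
    for q in ["scale","board1","board4","stylus","stylus_block","punch","tin","dye","spool","carton","hammer","tub","wax"]:
        for a in cams.outline_of(q,n)[:3]:
            m=a["mask"]&(d>0)
            if m.sum(): print(n,q,round(a["p"],2),a["rect"],np.round(np.median(c[m],0),3),"ztop",np.round(np.percentile(c[m][:,2],97),3))
E
```

```text
scene scale 0.79 [269.4, 180.7, 130.6, 83.7] [0.613 0.148 0.053] ztop 0.099
scene scale 0.36 [200.1, 204.9, 7.8, 22.5] [ 0.488 -0.228  0.102] ztop 0.133
scene board1 0.93 [295.0, 192.7, 47.6, 35.1] [0.543 0.092 0.091] ztop 0.094
scene board1 0.92 [343.2, 149.7, 39.4, 18.4] [0.214 0.392 0.007] ztop 0.011
scene board1 0.68 [301.5, 172.6, 28.0, 24.3] [0.319 0.171 0.007] ztop 0.01
scene board4 0.93 [295.0, 192.7, 47.6, 35.1] [0.543 0.092 0.091] ztop 0.094
scene board4 0.92 [343.2, 149.7, 39.4, 18.4] [0.214 0.392 0.007] ztop 0.011
scene board4 0.68 [301.5, 172.6, 28.0, 24.3] [0.319 0.171 0.007] ztop 0.01
scene stylus 0.66 [200.2, 203.4, 8.4, 18.8] [ 0.488 -0.228  0.108] ztop 0.133
scene stylus_block 0.96 [192.1, 215.9, 26.0, 32.3] [ 0.504 -0.23   0.052] ztop 0.064
scene punch 0.61 [149.2, 232.8, 18.6, 22.6] [ 0.565 -0.351  0.112] ztop 0.119
scene tin 0.84 [381.7, 160.6, 24.0, 31.6] [0.409 0.394 0.06 ] ztop 0.094
scene tin 0.61 [104.6, 200.6, 76.8, 37.2] [ 0.362 -0.388  0.024] ztop 0.029
scene dye 0.94 [224.0, 250.6, 19.9, 48.6] [ 0.713 -0.192  0.085] ztop 0.151
scene spool 0.5 [216.6, 198
[... 1376 characters left out ...]
0.479 -0.221  0.061] ztop 0.066
top dye 0.93 [336.3, 113.3, 23.1, 29.0] [ 0.685 -0.181  0.099] ztop 0.153
top spool 0.73 [330.2, 232.6, 19.7, 15.2] [ 0.387 -0.153  0.055] ztop 0.06
top carton 0.91 [390.3, 99.2, 42.7, 49.1] [ 0.709 -0.359  0.06 ] ztop 0.065
top hammer 0.86 [387.3, 215.6, 81.7, 74.8] [ 0.357 -0.387  0.024] ztop 0.03
top hammer 0.32 [336.9, 111.8, 23.4, 26.6] [ 0.686 -0.182  0.1  ] ztop 0.153
top hammer 0.29 [388.4, 100.8, 41.0, 48.9] [ 0.709 -0.359  0.06 ] ztop 0.065
top tub 0.73 [94.3, 139.3, 46.1, 48.4] [0.611 0.449 0.06 ] ztop 0.065
top wax 0.78 [446.6, 155.8, 21.1, 19.3] [ 0.593 -0.493  0.03 ] ztop 0.035
top wax 0.53 [175.0, 145.9, 117.8, 83.1] [0.531 0.163 0.056] ztop 0.1
```

Top view: the scale is at (233,187) with the console on the left (+y). The hole looks to be at about (195,197), the boards at (246,184), and black and orange look-alikes at (142,307) and (221,269). Two standing tools could be the stylus:
- **(366,203) top / (204,213) scene:** slim handle, top at 0.13 m. This fits the stylus.
- **(412,173) top / (160,243) scene:** wide flat head, top at 0.115 m. This is the punch.

I'll move the wrist camera over the stylus to confirm.

>>> send_rows --increments '[1,-0.75,-0.15,0,0,0.36,1,-0.7,-0.15,0,0,0.36,1,-0.7,-0.15,0,0,0.36,1,-0.7,-0.15,0,0,0.36,1,-0.7,-0.15,0,0,0.36,1,-0.7,-0.15,0,0,0.36,1,-0.7,-0.15,0,0,0.36,1,-0.7,-0.15,0,0,0.36,1,-0.7,-0.15,0,0,0.36,1,-0.7,-0.15,0,0,0.36,1,-0.7,-0.15,0,0,0.36,1,-0.7,-0.15,0,0,0.36]' --grip 1

```text
clock: 2.9
tool_pos: [0.4991, -0.2884, 0.2857]
tool_rot: [3.141, -0.001, 0.0]
force: [0.5, -0.4, 0.8]
grip_width: 0.999
finger_force: 0.0
```

>>> send_rows --increments '[0,0,0,0,0,0,0,0,0,0,0,0]'

```text
clock: 3.15
tool_pos: [0.4979, -0.2897, 0.2852]
tool_rot: [3.141, 0.0, -0.001]
force: [-1.0, -0.0, 0.4]
grip_width: 1.002
finger_force: 0.0
```

```bash
cat > st.py <<'E'
import sys
from h import *
n=sys.argv[1]
IM=C("wrist");p,d=cams.camera("wrist");np.savez(f"pics/{n}.npz",p=p,d=d,M=IM[1]);c=cloud("wrist",d,IM)
for q in ["stylus","stylus_block","punch"]:
    for a in cams.outline_of(q,"wrist")[:2]:
        m=a["mask"]&(d>0)
        if m.sum():
            z=c[m][:,2];t=c[m][z>np.percentile(z,97)-.006]
            x,y,w,h=a["rect"];print(q,round(a["p"],2),a["rect"],"top",np.round(t.mean(0),4),"ext",np.round(np.ptp(t,axis=0),3),len(t), "mid",np.round((t.min(0)+t.max(0))/2,4))
cv2.imwrite(f"pics/{n}.png",p)
E
python3 st.py w1
python3 - <<'E'
import cv2
p=cv2.imread('pics/w1.png');print(p.shape)
E
```

```text
stylus 0.83 [199.2, 181.8, 28.0, 31.5] top [ 0.4865 -0.2281  0.1299] ext [0.015 0.015 0.007] 209 mid [ 0.4853 -0.2273  0.1292]
stylus_block 0.94 [187.3, 147.5, 71.4, 73.7] top [ 0.4889 -0.2287  0.0613] ext [0.073 0.074 0.075] 2416 mid [ 0.4861 -0.2273  0.0936]
punch 0.69 [324.3, 104.7, 43.2, 40.5] top [ 0.5583 -0.351   0.1158] ext [0.039 0.04  0.007] 1605 mid [ 0.5579 -0.351   0.1147]
punch 0.54 [165.0, 0.0, 38.8, 11.0] top [ 0.6723 -0.1889  0.0474] ext [0.002 0.02  0.008] 45 mid [ 0.6726 -0.1881  0.0481]
(420, 560, 3)
```

>>> send_rows --increments '[-0.3,-0.9,0,0,0,0,-0.3,-0.9,0,0,0,0,0,-0.9,0,0,0,0,0,0,0,0,0,0]'

```text
clock: 3.85
tool_pos: [0.4804, -0.2064, 0.2859]
tool_rot: [-3.142, -0.005, -0.002]
force: [0.3, -0.3, 1.4]
grip_width: 1.0
finger_force: 0.0
```

```bash
python3 st.py w2
```

```text
stylus 0.91 [289.6, 167.0, 21.4, 27.9] top [ 0.4864 -0.2271  0.13  ] ext [0.014 0.015 0.007] 206 mid [ 0.486  -0.227   0.1294]
stylus_block 0.65 [263.7, 134.3, 69.1, 73.8] top [ 0.488  -0.2265  0.0608] ext [0.074 0.072 0.013] 2534 mid [ 0.4862 -0.2274  0.0628]
punch 0.79 [408.0, 81.9, 55.9, 49.2] top [ 0.5582 -0.3504  0.1157] ext [0.04  0.04  0.007] 1732 mid [ 0.558  -0.3509  0.1148]
```

View pics/w2.png

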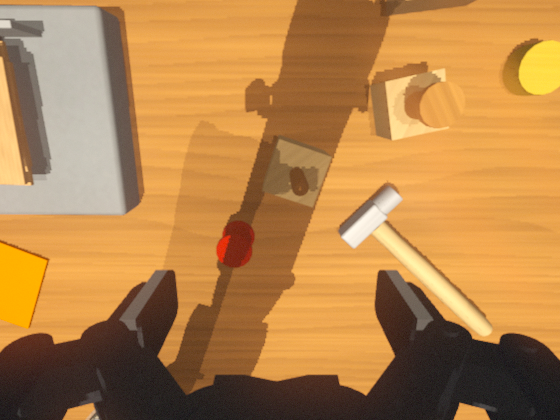

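w2: the slim-handled stylus stands in its block at (299,180), and the punch has a wide head at (437,103). So the stylus is at (0.486,-0.227) with its top at 0.130, matching the text. Next I look at the scale.

>>> send_rows --increments '[0,-1,0,0,0,0,0,-1,0,0,0,0,0,-1,0,0,0,0,0,-1,-0.2,0,0,0,0,-1,-0.2,0,0,0,0,-1,-0.2,0,0,0,0,-1,-0.2,0,0,0,0,-1,-0.2,0,0,0,0,-1,0,0,0,0,0,-1,0,0,0,0,0,-1,0,0,0,0,0,0,0,0,0,0]'

```text
clock: 5.55
tool_pos: [0.4802, 0.1236, 0.3153]
tool_rot: [-3.14, -0.005, 0.0]
force: [-0.1, -0.2, -0.5]
grip_width: 1.0
finger_force: 0.0
```

Run:
```python
from h import *
print(r.get_obs()["tool_pos"])
IM=C("wrist");p,d=cams.camera("wrist");np.savez("pics/s1.npz",p=p,d=d,M=IM[1]);c=cloud("wrist",d,IM)
for q in ["scale","board4"]:
    for a in cams.outline_of(q,"wrist")[:2]:
        m=a["mask"]&(d>0);print(q,a["p"],a["rect"],np.round(np.median(c[m],0),4))
P=c
# rectify: minAreaRect of layers
def rect(m,name):
    pts=P[m][:,:2].astype(np.float32);print(name,len(pts),cv2.minAreaRect(pts), np.round(np.median(P[m][:,2]),4))
z=P[...,2];ok=(d>0)&(P[...,0]>.4)&(P[...,0]<.68)&(P[...,1]<.34)&(P[...,1]>0)
er=lambda m:cv2.morphologyEx(m.astype(np.uint8),cv2.MORPH_OPEN,np.ones((3,3)))>0
rect(er(ok&(z>.03)),"base");rect(er(ok&(z>.093)&(z<.099)&(P[...,1]>.17)),"console")
rect(er(ok&(z>.085)&(z<.0945)&(P[...,1]<.165)),"boards+fence")
cv2.imwrite("pics/s1.png",cv2.resize(p,(800,600),interpolation=cv2.INTER_CUBIC))
```

```text
[0.48018523 0.12358853 0.31525927]
scale 0.9 [109.1, 9.6, 308.5, 198.6] [0.558  0.1679 0.0923]
board4 0.97 [255.9, 45.9, 83.2, 98.3] [0.6123 0.1216 0.0758]
board4 0.95 [262.6, 58.7, 89.7, 123.0] [0.5456 0.0934 0.0908]
base 94241 ((0.5429980754852295, 0.1445465087890625), (0.28906863927841187, 0.22099347412586212), 89.94829559326172) 0.0975
console 19272 ((0.5433715581893921, 0.22812187671661377), (0.11624938994646072, 0.1809840053319931), 89.972900390625) 0.0963
boards+fence 12524 ((0.5547654628753662, 0.09483607858419418), (0.12475453317165375, 0.14898079633712769), 88.9907455444336) 0.0909
```

View pics/s1.png

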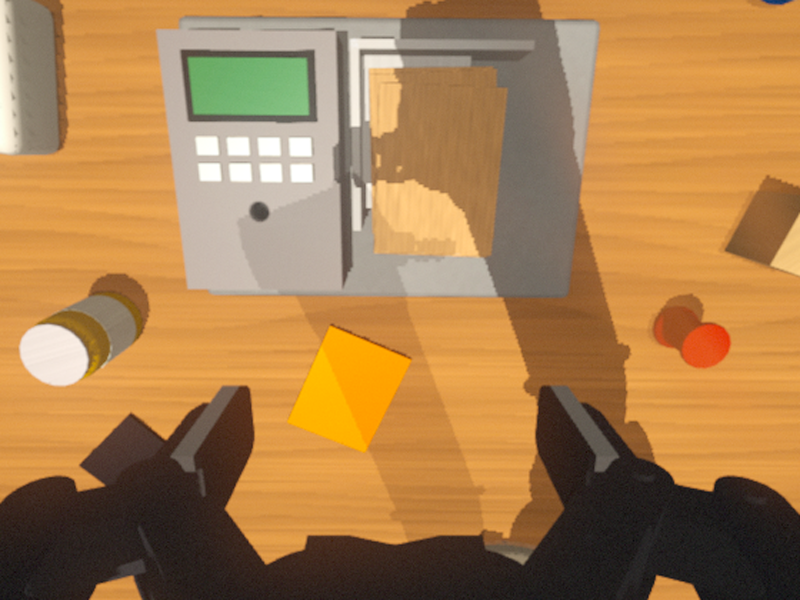

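s1 (800x600): the console hole is at (259,211), the back fence runs along y≈44 (x 352–533), the side fence along x≈357 (down to y≈230), and the loose boards are at (437,165). The scale yaw is about 0. Now I refine the hole and fence faces.

```bash
cat > sc.py <<'E'
from h import *
def an(p,d,IM,n="wrist"):
    c=cloud(n,d,IM);z=c[...,2]
    u,v=proj(n,[[.5,.2,.095]],IM)[0]
    # hole: dark blob in the console
    g=cv2.cvtColor(p,cv2.COLOR_BGR2GRAY)
    q=proj(n,[[.46,.18,.095],[.545,.28,.095],[.46,.28,.095],[.545,.18,.095]],IM)
    m=np.zeros_like(g);cv2.fillConvexPoly(m,cv2.convexHull(q.astype(np.float32)).astype(int),255)
    nb,l,s,ce=cv2.connectedComponentsWithStats(((g<60)&(m>0)).astype(np.uint8))
    for k in range(1,nb):
        if s[k][4]>10: print("hole",s[k],ce[k],np.round(atz(n,*ce[k],.095,IM),4))
    f=(d>0)&(z>.0885)&(z<.097)
    B=f&(c[...,0]>.60)&(c[...,1]<.165)&(c[...,1]>.03)&(c[...,0]<.66)
    print("back fence x pct",np.round(np.percentile(c[B][:,0],[0,3,10,50,90,97,100]),4),"y",np.round(np.percentile(c[B][:,1],[0,3,97,100]),4))
    for yy in [.06,.08,.1,.12,.14]:
        k=B&(abs(c[...,1]-yy)<.008);print(yy,np.round(np.percentile(c[k][:,0],[3,50,97]),4),end=" ")
    print()
    for xx in [.5,.52,.54,.56,.58,.6,.615]:
        k=f&(abs(c[...,0]-xx)<.006)&(c[...,1]<.168)&(c[...,1]>.03);h,e=np.histogram(c[k][:,1],np.arange(.03,.17,.002))
        print("x",xx,"occupied y",[round(a*1000) for a,b in zip(e,h) if b>2])
    k=f&(c[...,1]<.138)&(c[...,1]>.03)&(c[...,0]<.607);print("boards",cv2.minAreaRect(c[k][:,:2].astype(np.float32)))
if __name__=="__main__":
    D=np.load("pics/s1.npz");i=cams.camera_info("wrist");an(D["p"],D["d"],(i,D["M"]))
    for n in ["top"]:
        p=cv2.imread(f"pics/{n}0.png");d=np.load(f"pics/{n}0.npy");an(p,d,C(n),n)
E
python3 sc.py
```

```text
back fence x pct [0.6    0.6003 0.6052 0.6244 0.6278 0.6286 0.6305] y [0.0312 0.0362 0.1551 0.165 ]
0.06 [0.6224 0.6251 0.6279] 0.08 [0.6004 0.6253 0.6286] 0.1 [0.6002 0.625  0.6287] 0.12 [0.6002 0.6248 0.6286] 0.14 [0.601  0.6251 0.6286] 
x 0.5 occupied y [50, 52, 54, 56, 58, 60, 62, 64, 66, 68, 70, 72, 74, 76, 78, 80, 82, 84, 86, 88, 90, 92, 94, 96, 98, 100, 102, 104, 106, 108, 110, 112, 114, 116, 118, 120, 122, 124, 126, 128, 130, 132, 134, 136, 138, 150, 152, 154, 156, 164, 166]
x 0.52 occupied y [48, 50, 52, 54, 56, 58, 60, 62, 64, 66, 68, 70, 72, 74, 76, 78, 80, 82, 84, 86, 88, 90, 92, 94, 96, 98, 100, 102, 104, 106, 108, 110, 112, 114, 116, 118, 120, 122, 124, 126, 128, 130, 132, 134, 136, 138, 150, 152, 154, 156, 164, 166]
x 0.54 occupied y [48, 50, 52, 54, 56, 58, 60, 62, 64, 66, 68, 70, 72, 74, 76, 78, 80, 82, 84, 86, 88, 90, 92, 94, 96, 98, 100, 102, 104, 106, 108, 110, 112, 114, 116, 118, 120, 122, 124, 126, 128, 130, 132, 134, 136, 138, 150, 152, 154, 164, 166]
x 0.56 occupied y [48, 50, 52, 54, 56, 58, 60, 62, 64, 66, 68, 70, 72, 74, 76, 78, 80, 82, 84, 86, 88, 90, 92, 
[... 1475 characters left out ...]
, 50, 52, 54, 58, 62, 66, 68, 74, 76, 78, 82, 84, 86, 90, 92, 94, 98, 100, 102, 106, 108, 110, 114, 116, 118, 122, 124, 126, 128, 132, 134, 150, 152, 164, 166]
x 0.56 occupied y [46, 50, 52, 54, 58, 60, 62, 66, 68, 70, 76, 78, 82, 84, 86, 90, 92, 94, 96, 100, 102, 104, 108, 110, 112, 116, 118, 120, 126, 128, 132, 134, 150, 152, 164]
x 0.58 occupied y [46, 52, 54, 56, 60, 62, 64, 68, 72, 76, 78, 80, 84, 86, 88, 94, 96, 100, 102, 104, 108, 110, 112, 116, 118, 120, 124, 126, 128, 132, 134, 150, 152, 164]
x 0.6 occupied y [62, 64, 92, 110, 150, 152]
x 0.615 occupied y [148, 152, 164]
boards ((0.32124847173690796, 0.0856340155005455), (0.5685530304908752, 0.09368292987346649), 1.6868709325790405)
```

The corner measures about (0.622, 0.150), so the stack is home when its -x edge is at x≈0.502 and its -y edge at y≈0.060. The hole is at about (0.511, 0.226). I'll descend on the -x side with the fingers half open.

>>> send_rows --increments '[-0.4,0.32,0.9,0,0,0,-0.4,0.32,0.9,0,0,0,-0.4,0.32,0.9,0,0,0,0,0,0.9,0,0,0,0,0,0.9,0,0,0,0,0,0.9,0,0,0,0,0,0.9,0,0,0,0,0,0.9,0,0,0,0,0,0.7,0,0,0,0,0,0.3,0,0,0,0,0,0,0,0,0]' --grip 0.5

```text
clock: 7.08
tool_pos: [0.4442, 0.0923, 0.0692]
tool_rot: [3.141, -0.002, -0.001]
force: [0.6, -0.7, 0.1]
grip_width: 0.498
finger_force: 0.0
```

>>> send_rows --increments '[0,0,0.2,0,0,0,0,0,0.2,0,0,0,0,0,0,0,0,0,0.15,0,0,0,0,0,0.15,0,0,0,0,0,0.15,0,0,0,0,0,0.15,0,0,0,0,0,0.15,0,0,0,0,0,0.15,0,0,0,0,0,0.15,0,0,0,0,0,0.15,0,0,0,0,0,0,0,0,0,0,0]'

```text
clock: 8.57
tool_pos: [0.4808, 0.0931, 0.0574]
tool_rot: [-3.141, -0.0, -0.001]
force: [-0.4, 0.2, 0.9]
grip_width: 0.5
finger_force: 0.0
```

Run:
```python
from h import *
print(r.get_obs()["tool_pos"],r.get_obs()["force"])
p,_=cams.camera("scene");q=cams.camera("wrist")[0]
a=cv2.resize(p[150:290,230:420],(800,590),interpolation=cv2.INTER_CUBIC)
cv2.imwrite("pics/c1.png",np.hstack([cv2.resize(a,(400,300)),cv2.resize(q,(400,300))]))
```

```text
[0.48075985 0.09314283 0.05736201] [-0.3991535   0.23402985  0.86751411]
```

View pics/c1.png

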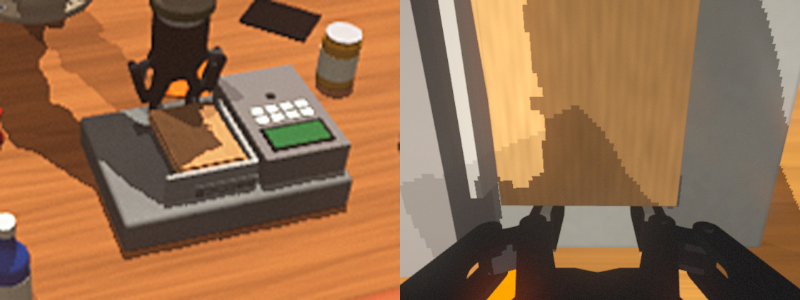

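c1: the fingers bear on the stack's -x edge (crop at (180,100); wrist at (600,205)) and the stack has moved with them. I'll keep pushing in small steps.

>>> send_rows --increments '[0.1,0,0,0,0,0,0.1,0,0,0,0,0,0.06,0,0,0,0,0,0,0,0,0,0,0]'

```text
clock: 9.18
tool_pos: [0.4878, 0.0933, 0.0573]
tool_rot: [-3.141, -0.001, 0.001]
force: [-3.7, 1.6, 1.3]
grip_width: 0.504
finger_force: 1.8
```

>>> send_rows --increments '[0.05,0,0,0,0,0,0,0,0,0,0,0]'

```text
clock: 9.43
tool_pos: [0.4893, 0.0932, 0.0572]
tool_rot: [-3.141, -0.001, 0.001]
force: [-4.8, 1.0, 2.3]
grip_width: 0.5
finger_force: 2.1
```

>>> send_rows --increments '[0.05,0,0,0,0,0,0,0,0,0,0,0]'

```text
clock: 9.68
tool_pos: [0.4896, 0.0932, 0.0571]
tool_rot: [3.141, 0.001, -0.004]
force: [-9.1, 1.0, 4.9]
grip_width: 0.497
finger_force: 4.6
```

>>> send_rows --increments '[0.05,0,0,0,0,0,0,0,0,0,0,0]'

```text
clock: 9.93
tool_pos: [0.4898, 0.0932, 0.057]
tool_rot: [3.141, 0.002, -0.008]
force: [-15.6, -0.3, 11.8]
grip_width: 0.498
finger_force: 7.6
```

The stack is home against the back fence: contact stopped at x≈0.4896 and force rose to 15 N. I'll back off, lift and turn 90° for the y push.

>>> send_rows --increments '[-0.6,0,0,0,0,0,-0.2,0,-0.5,0,0,0,0,0,-1,0,0,-0.5,0,0,-1,0,0,-1,0,0,-0.5,0,0,-1,0,0,0,0,0,-1,0,0,0,0,0,-1,0,0,0,0,0,-1,0,0,0,0,0,-1,0,0,0,0,0,-1,0,0,0,0,0,-1,0,0,0,0,0,-1]'

```text
clock: 11.42
tool_pos: [0.4697, 0.0929, 0.1488]
tool_rot: [2.969, 1.026, 0.004]
force: [-0.0, 0.3, -0.0]
grip_width: 0.498
finger_force: 0.0
```

>>> send_rows --increments '[0,0,0,0,0,-1,0,0,0,0,0,-1,0,0,0,0,0,-1,0,0,0,0,0,-1,0,0,0,0,0,-1,0,0,0,0,0,-1,0,0,0,0,0,-1,0,0,0,0,0,-1,0,0,0,0,0,-1,0,0,0,0,0,-1,0,0,0,0,0,-1,0,0,0,0,0,-1]'

```text
clock: 12.92
tool_pos: [0.4697, 0.0928, 0.1488]
tool_rot: [2.294, 2.144, 0.003]
force: [-0.0, -0.9, 0.6]
grip_width: 0.502
finger_force: 0.0
```

>>> send_rows --increments '[0,0,0,0,0,-1,0,0,0,0,0,0]'

```text
clock: 13.18
tool_pos: [0.4695, 0.0929, 0.1485]
tool_rot: [2.221, 2.22, 0.003]
force: [0.1, -1.0, -1.1]
grip_width: 0.499
finger_force: 0.0
```

>>> send_rows --increments '[-0.75,0.75,0,0,0,0,-0.75,0.75,0,0,0,0,-0.75,0.75,0,0,0,0,-0.68,0.75,0,0,0,0,0,0,0.7,0,0,0,0,0,0.7,0,0,0,0,0,0.7,0,0,0,0,0,0.6,0,0,0,0,0,0.34,0,0,0,0,0,0,0,0,0]'

```text
clock: 14.42
tool_pos: [0.5583, 0.0051, 0.0557]
tool_rot: [-2.221, -2.221, 0.001]
force: [-0.1, 0.2, -0.1]
grip_width: 0.501
finger_force: 0.0
```

>>> send_rows --increments '[0.15,0,0,0,0,0,0.15,0,0,0,0,0,0.15,0,0,0,0,0,0.15,0,0,0,0,0,0.15,0,0,0,0,0,0.15,0,0,0,0,0,0.15,0,0,0,0,0,0,0,0,0,0,0]'

```text
clock: 15.42
tool_pos: [0.5585, 0.0373, 0.0562]
tool_rot: [-2.22, -2.222, -0.0]
force: [0.1, 0.0, -0.6]
grip_width: 0.499
finger_force: 0.0
```

Expected stop near y≈0.0475.

>>> send_rows --increments '[0.1,0,0,0,0,0,0.1,0,0,0,0,0,0.1,0,0,0,0,0,0,0,0,0,0,0]'

```text
clock: 15.92
tool_pos: [0.5586, 0.0456, 0.0561]
tool_rot: [2.221, 2.222, 0.0]
force: [-0.2, -1.8, -0.5]
grip_width: 0.504
finger_force: 0.8
```

>>> send_rows --increments '[0.05,0,0,0,0,0,0,0,0,0,0,0]'

```text
clock: 16.18
tool_pos: [0.5585, 0.0473, 0.0561]
tool_rot: [-2.221, -2.222, -0.0]
force: [0.3, -3.3, -0.1]
grip_width: 0.501
finger_force: 1.2
```

>>> send_rows --increments '[0.05,0,0,0,0,0,0,0,0,0,0,0]'

```text
clock: 16.42
tool_pos: [0.5584, 0.0478, 0.0561]
tool_rot: [2.222, 2.221, -0.001]
force: [-1.3, -4.8, -0.0]
grip_width: 0.504
finger_force: 2.4
```

>>> send_rows --increments '[0.05,0,0,0,0,0,0,0,0,0,0,0]'

```text
clock: 16.68
tool_pos: [0.5584, 0.048, 0.0561]
tool_rot: [2.222, 2.219, -0.004]
force: [-0.9, -8.1, 1.8]
grip_width: 0.498
finger_force: 4.1
```

>>> send_rows --increments '[0.05,0,0,0,0,0,0,0,0,0,0,0]'

```text
clock: 16.92
tool_pos: [0.5583, 0.0482, 0.0561]
tool_rot: [2.223, 2.217, -0.006]
force: [-3.1, -12.1, 3.7]
grip_width: 0.499
finger_force: 5.7
```

Home in y as well, at 12 N. I'll back off, lift and check for any steps in the stack.

>>> send_rows --increments '[-0.8,0,0,0,0,0,-0.5,0,-0.6,0,0,0,0,0,-1,0,0,0,0,-0.3,-1,0,0,0,0,-0.6,-1,0,0,0,0.5,-0.6,-1,0,0,0,0.5,-0.6,-0.5,0,0,0,0,-0.3,0,0,0,0,0,0,0,0,0,0]'

```text
clock: 18.05
tool_pos: [0.4861, 0.0421, 0.2085]
tool_rot: [2.221, 2.222, -0.001]
force: [-0.8, -0.6, -0.6]
grip_width: 0.499
finger_force: 0.0
```

```bash
cat > ck.py <<'E'
from h import *
import sys
print(r.get_obs()["tool_pos"])
IM=C("wrist");p,d=cams.camera("wrist");np.savez(f"pics/{sys.argv[1]}.npz",p=p,d=d,M=IM[1]);c=cloud("wrist",d,IM);x,y,z=np.moveaxis(c,-1,0)
for nm,a,b,lo in [("x at y",y,x,np.arange(.065,.146,.02)),("y at x",x,y,np.arange(.51,.611,.02))]:
    for t in lo:
        k=(d>0)&(abs(a-t)<.004)&(b>(.46 if b is x else .02))&(b<(.56 if b is x else .11))
        f=lambda l,h:np.round(b[k&(z>l)&(z<h)].min(),4) if (k&(z>l)&(z<h)).any() else None
        print(nm,round(t,3),"top edge",f(.0875,.094),"mid-level min",f(.072,.0875))
k=(d>0)&(z>.0875)&(z<.094)&(y<.1485)&(y>.03)&(x<.6205)&(x>.46);print(cv2.minAreaRect(c[k][:,:2].astype(np.float32)))
Q=proj("wrist",[[.47,.03,.09],[.64,.03,.09],[.64,.17,.09],[.47,.17,.09]],IM);x0,y0=np.clip(Q.min(0),0,None).astype(int);x1,y1=Q.max(0).astype(int)
w=p[y0:y1,x0:x1];s=min(800/w.shape[1],600/w.shape[0]);cv2.imwrite(f"pics/{sys.argv[1]}.png",cv2.resize(w,None,fx=s,fy=s,interpolation=cv2.INTER_CUBIC));print(x0,y0,s)
E
python3 ck.py k1
```

```text
[0.48612121 0.04214694 0.20850559]
x at y 0.065 top edge 0.5019 mid-level min 0.5014
x at y 0.085 top edge 0.5015 mid-level min 0.5012
x at y 0.105 top edge 0.5019 mid-level min 0.5013
x at y 0.125 top edge 0.5016 mid-level min 0.5014
x at y 0.145 top edge 0.5019 mid-level min 0.5013
y at x 0.51 top edge 0.0607 mid-level min None
y at x 0.53 top edge 0.0606 mid-level min None
y at x 0.55 top edge 0.0606 mid-level min None
y at x 0.57 top edge 0.0607 mid-level min None
y at x 0.59 top edge 0.0606 mid-level min None
y at x 0.61 top edge 0.0599 mid-level min None
((0.5609516501426697, 0.10414786636829376), (0.08869064599275589, 0.11902786046266556), 89.93180084228516)
251 25 3.1088082901554404
```

View pics/k1.png

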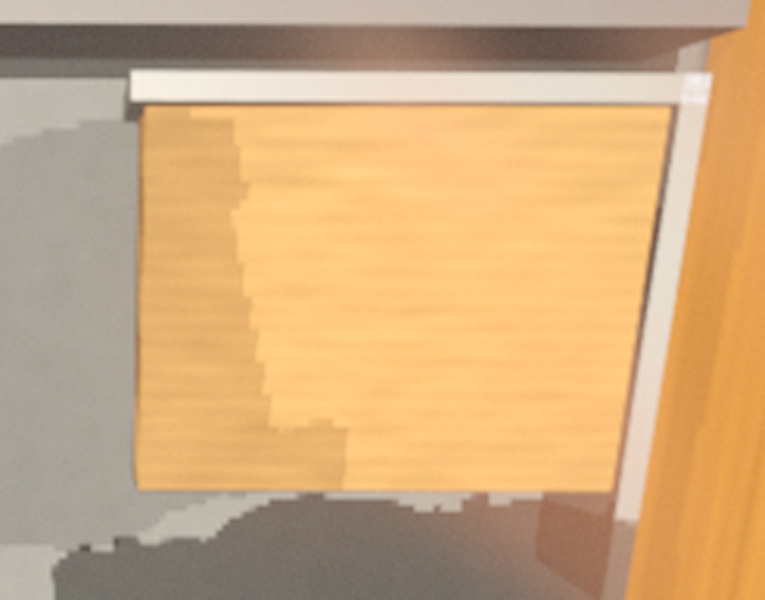

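k1: all four edges are flush, with the fence band along the top (130–710, 87) and down the right side, and no lower boards sticking out. The squared stack is done. Next I measure the hole from both wrist views.

Run:
```python
from h import *
i=cams.camera_info("wrist")
def hole(f):
    D=np.load(f"pics/{f}.npz");IM=(i,D["M"]);u,v=proj("wrist",[[.511,.226,.095]],IM)[0];print(f,"pred",u,v)
    if not(15<u<545 and 15<v<405): return
    g=cv2.cvtColor(D["p"],cv2.COLOR_BGR2GRAY);a,b=int(u)-15,int(v)-15;w=g[b:b+31,a:a+31].astype(float)
    m=(w<(w.min()+np.median(w))/2).astype(np.uint8);n,l,s,c=cv2.connectedComponentsWithStats(m);k=1+np.argmax(s[1:,4])
    P=atz("wrist",a+c[k][0],b+c[k][1],.095,IM);print(s[k],c[k]+[a,b],P,w.min(),np.median(w));return IM,a+c[k][0],b+c[k][1]
hs=[h for h in map(hole,["s1","k1"]) if h]
if len(hs)==2:
    A=[];B=[]
    for IM,u,v in hs:
        o,d=ray("wrist",u,v,IM);d/=np.linalg.norm(d);Pm=np.eye(3)-np.outer(d,d);A.append(Pm);B.append(Pm@o)
    print("tri",np.linalg.solve(sum(A),sum(B)))
```

```text
s1 pred 180.25515063056258 149.4645812699065
[ 10   8  13  13 133] [181.08270677 147.91729323] [0.51263148 0.22499216 0.095     ] 70.0 177.0
k1 pred 314.1056208462003 -75.10919090188077
```

>>> send_rows --increments '[1,0.25,-0.3,0,0,0,1,0.25,-0.3,0,0,0,1,0.25,0,0,0,0,1,0.25,0,0,0,0,0,0,0,0,0,0,0,0,0,0,0,0]'

```text
clock: 18.85
tool_pos: [0.5167, 0.1615, 0.2261]
tool_rot: [-2.222, -2.22, 0.002]
force: [0.9, 0.7, 0.1]
grip_width: 0.501
finger_force: 0.0
```

Run:
```python
from h import *
i=cams.camera_info("wrist")
print(r.get_obs()["tool_pos"]);M=C("wrist")[1];p,d=cams.camera("wrist");np.savez("pics/h2.npz",p=p,d=d,M=M)
hs=[]
for f in ["s1","h2"]:
    D=np.load(f"pics/{f}.npz");IM=(i,D["M"]);u,v=proj("wrist",[[.512,.2255,.095]],IM)[0];R_=22
    g=cv2.cvtColor(D["p"],cv2.COLOR_BGR2GRAY);a,b=int(u)-R_,int(v)-R_;w=g[b:b+2*R_,a:a+2*R_].astype(float)
    m=(w<(w.min()+np.median(w))/2).astype(np.uint8);n,l,s,c=cv2.connectedComponentsWithStats(m);k=1+np.argmax(s[1:,4])
    P=atz("wrist",a+c[k][0],b+c[k][1],.095,IM);print(f,s[k],c[k]+[a,b],P);hs.append(ray("wrist",a+c[k][0],b+c[k][1],IM))
A=[];B=[]
for o,d in hs:
    d=d/np.linalg.norm(d);Pm=np.eye(3)-np.outer(d,d);A.append(Pm);B.append(Pm@o)
print("tri",np.linalg.solve(sum(A),sum(B)))
D=np.load("pics/h2.npz");cv2.imwrite("pics/h2.png",cv2.resize(D["p"][b-60:b+110,a-90:a+140],None,fx=3,fy=3,interpolation=cv2.INTER_CUBIC))
```

```text
[0.51674312 0.16145369 0.22609282]
s1 [ 17  16  13  13 137] [181.15328467 147.94160584] [0.51260618 0.22491929 0.095     ]
h2 [ 15  14  18  19 263] [269.71102662 120.91634981] [0.51267255 0.22524969 0.095     ]
tri [0.51257785 0.22518813 0.09411668]
```

View pics/h2.png

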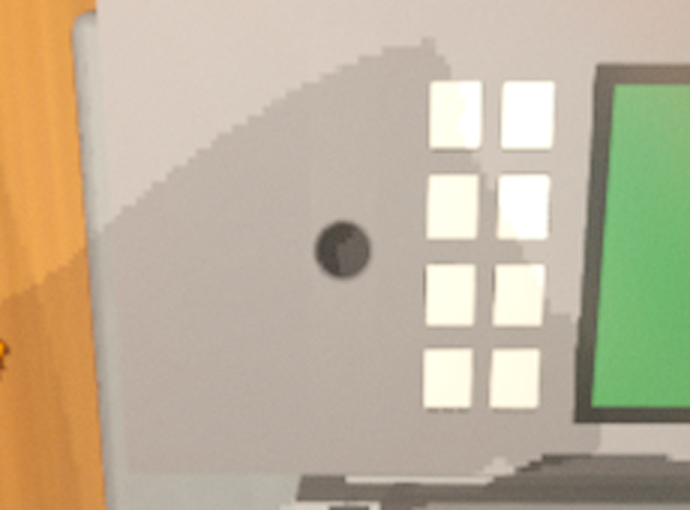

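h2: the hole is clear at crop (343,250), beside the flat white keys. Triangulated, it is at (0.5126, 0.2252) with height 0.094, matching the text. Next I go to the stylus.

>>> send_rows --increments '[-1,-0.1,0,0,0,0,-1,-0.1,0,0,0,0,-1,-0.1,0,0,0,0,-1,-0.1,0,0,0,0,-1,-0.1,0,0,0,0,-1,-0.1,0,0,0,0,-1,-0.1,0,0,0,0,-1,-0.1,0,0,0,0,-1,-0.1,0,0,0,0,-1,-0.1,0,0,0,0,-1,0,0,0,0,0,-1,0,0,0,0,0]' --grip 0.8

```text
clock: 20.4
tool_pos: [0.4856, -0.1999, 0.2271]
tool_rot: [2.224, 2.219, -0.001]
force: [0.0, 0.3, 0.2]
grip_width: 0.798
finger_force: 0.0
```

>>> send_rows --increments '[-0.95,0,0.8,0,0,0,0,0,0,0,0,0,0,0,0,0,0,0]'

```text
clock: 20.78
tool_pos: [0.4863, -0.2261, 0.2033]
tool_rot: [-2.222, -2.22, -0.0]
force: [0.9, 0.9, -0.1]
grip_width: 0.796
finger_force: 0.0
```

```bash
python3 st.py w3
```

```text
stylus 0.63 [258.3, 189.7, 27.2, 43.4] top [ 0.4847 -0.2259  0.1299] ext [0.015 0.014 0.007] 374 mid [ 0.4846 -0.2266  0.1291]
stylus_block 0.58 [231.2, 143.2, 88.9, 96.3] top [ 0.4847 -0.2229  0.0608] ext [0.073 0.075 0.007] 3758 mid [ 0.4849 -0.227   0.0598]
punch 0.78 [335.2, 309.5, 31.6, 71.2] top [ 0.5492 -0.3478  0.1157] ext [0.056 0.162 0.175] 964 mid [ 0.5335 -0.2896  0.1981]
punch 0.56 [346.6, 381.5, 8.3, 6.1] top [ 0.5788 -0.4752  0.0125] ext [0.008 0.007 0.006] 27 mid [ 0.5786 -0.4764  0.0127]
```

>>> send_rows --increments '[-0.02,-0.03,0.8,0,0,0,0,0,0.8,0,0,0,0,0,0.8,0,0,0,0,0,0.8,0,0,0,0,0,0.5,0,0,0,0,0,0.2,0,0,0,0,0,0,0,0,0]'

```text
clock: 21.85
tool_pos: [0.4859, -0.2264, 0.0864]
tool_rot: [2.221, 2.222, 0.0]
force: [-0.5, -1.1, 0.8]
grip_width: 0.799
finger_force: 0.0
```

>>> send_rows --increments '[0,0,0,0,0,0,0,0,0,0,0,0,0,0,0,0,0,0,0,0,0,0,0,0,0,0,0,0,0,0,0,0,0,0,0,0,0,0,0,0,0,0,0,0,0,0,0,0]' --grip 0 --newtons 60

```text
clock: 22.85
tool_pos: [0.4859, -0.2266, 0.0865]
tool_rot: [2.221, 2.221, 0.0]
force: [-1.2, -0.4, 5.3]
grip_width: 0.172
finger_force: 58.6
```

Gripped: the opening is about 15 mm at 59 N. Lifting and carrying it over.

>>> send_rows --increments '[0,0,-0.5,0,0,0,0,0,-0.9,0,0,0,0,0,-0.9,0,0,0,0,0,-0.9,0,0,0,0,0,-0.9,0,0,0,0,0,-0.4,0,0,0,0.5,0,0,0,0,0,0.9,0,0,0,0,0,0.9,0,0,0,0,0]'

```text
clock: 23.98
tool_pos: [0.4849, -0.1554, 0.2197]
tool_rot: [-2.219, -2.221, 0.001]
force: [0.1, -0.9, -0.3]
grip_width: 0.173
finger_force: 58.4
```

>>> send_rows --increments '[1,0.1,0,0,0,0,1,0.1,0,0,0,0,1,0.1,0,0,0,0,1,0.1,0,0,0,0,1,0.1,0,0,0,0,1,0.1,0,0,0,0,1,0.1,0,0,0,0,1,0.1,0,0,0,0,1,0.1,0,0,0,0,1,0,0,0,0,0,1,0,0,0,0,0,0.8,0,0,0,0,0]'

```text
clock: 25.48
tool_pos: [0.5109, 0.1988, 0.2197]
tool_rot: [-2.217, -2.223, 0.003]
force: [0.0, 0.2, -0.3]
grip_width: 0.174
finger_force: 58.4
```

>>> send_rows --increments '[0.5,0,0,0,0,0,0,0,0,0,0,0,0,0,0,0,0,0]'

```text
clock: 25.85
tool_pos: [0.5127, 0.2105, 0.2207]
tool_rot: [2.222, 2.22, -0.001]
force: [0.0, -0.4, -0.4]
grip_width: 0.176
finger_force: 58.4
```

Run:
```python
from h import *
o=r.get_obs();print(o["tool_pos"],o["tool_rot"],o["grip_width"],o["finger_force"])
IM=C("wrist");p,d=cams.camera("wrist");np.savez("pics/g1.npz",p=p,d=d,M=IM[1])
t=o["tool_pos"];print("pred tip px",proj("wrist",[[t[0],t[1],t[2]-.0765],[t[0],t[1],t[2]-.0265],[.5126,.2252,.095]],IM))
a=cams.outline_of("stylus","wrist")
for q in a[:2]: print(q["p"],q["rect"])
s,_=cams.camera("scene");u,v=proj("scene",t[None]-[0,0,.05])[0].astype(int)
A=cv2.resize(p[40:320,120:400],(400,400));B=cv2.resize(s[v-50:v+50,u-50:u+50],(400,400),interpolation=cv2.INTER_CUBIC)
cv2.imwrite("pics/g1.png",np.hstack([A,B]))
```

```text
[0.51265754 0.2104868  0.2207387 ] [ 2.22223986e+00  2.22049098e+00 -1.35673402e-03] 0.17578844760952364 58.4141356498003
pred tip px [[274.57239885 220.69731615]
 [274.15856646 250.55162041]
 [274.73926384 183.76378635]]
0.74 [251.4, 218.4, 49.5, 134.0]
```

View pics/g1.png

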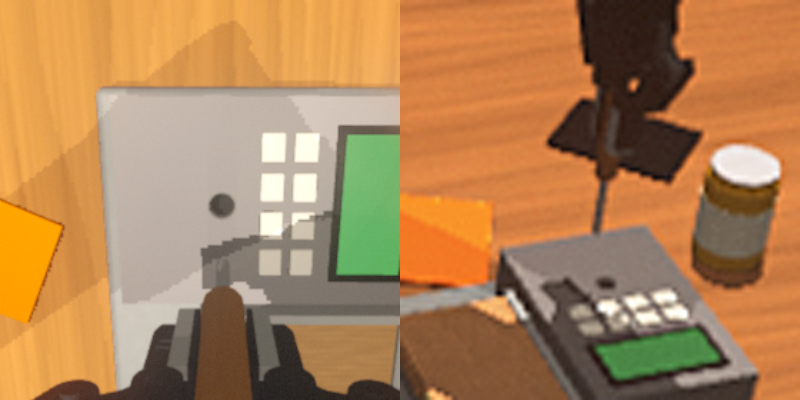

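g1: the shank is upright, with its tip at pixel (275,221), exactly where predicted. The hole is straight ahead at (275,184), so I need +14.7 mm in y and then the descent.

>>> send_rows --increments '[0.3,0,0,0,0,0,0.19,0,0,0,0,0,0,0,0,0,0,0,0,0,0.6,0,0,0,0,0,0.4,0,0,0,0,0,0,0,0,0]'

```text
clock: 26.75
tool_pos: [0.5118, 0.2254, 0.1893]
tool_rot: [-2.221, -2.221, 0.004]
force: [0.4, -0.4, -0.0]
grip_width: 0.172
finger_force: 58.4
```

Run:
```python
from h import *
o=r.get_obs();t=o["tool_pos"];print(t,o["force"])
IM=C("wrist");p,d=cams.camera("wrist")
tip=proj("wrist",[t-[0,0,.0765]],IM)[0];h=proj("wrist",[[.5126,.2252,.095]],IM)[0];print(tip,h)
m=cams.outline_of("stylus","wrist");print([(q["p"],q["rect"]) for q in m[:1]])
u,v=h.astype(int);cv2.imwrite("pics/g2.png",cv2.resize(p[v-50:v+50,u-60:u+60],None,fx=5,fy=5,interpolation=cv2.INTER_CUBIC))
```

```text
[0.51182553 0.22542917 0.18930401] [ 0.43529317 -0.37205162 -0.00868028]
[274.83432341 220.64985755] [276.03716261 213.07239006]
[(0.97, [253.7, 220.3, 45.5, 130.9])]
```

View pics/g2.png

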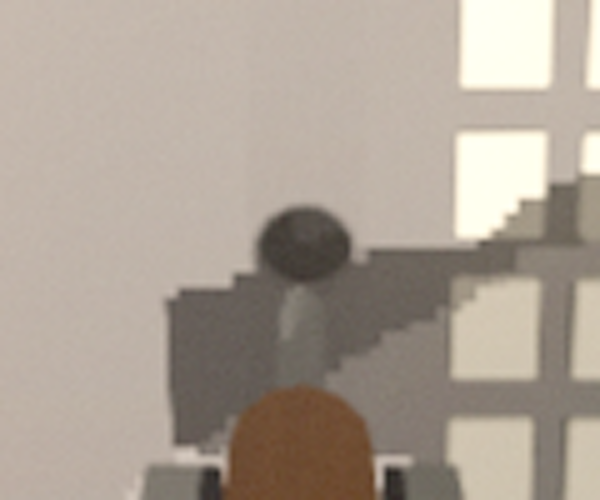

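g2: the tip at crop (300,285) is centred left to right on the hole at (304,243), and the offset along the view is parallax from 18 mm above it. Descending.

>>> send_rows --increments '[0,0.02,0.3,0,0,0,0,0,0.3,0,0,0,0,0,0.3,0,0,0,0,0,0.2,0,0,0,0,0,0,0,0,0]'

```text
clock: 27.48
tool_pos: [0.5129, 0.2261, 0.1575]
tool_rot: [-2.221, -2.221, 0.001]
force: [0.7, -0.3, 0.2]
grip_width: 0.173
finger_force: 58.4
```

>>> send_rows --increments '[0,0,0.1,0,0,0,0,0,0.1,0,0,0,0,0,0,0,0,0]'

```text
clock: 27.85
tool_pos: [0.5131, 0.2262, 0.152]
tool_rot: [-2.221, -2.222, 0.0]
force: [-0.8, 0.7, 0.2]
grip_width: 0.17
finger_force: 58.4
```

>>> send_rows --increments '[0,0,0.05,0,0,0,0,0,0.05,0,0,0,0,0,0,0,0,0]'

```text
clock: 28.22
tool_pos: [0.5133, 0.2263, 0.1493]
tool_rot: [2.221, 2.222, 0.001]
force: [-0.3, -0.8, 0.1]
grip_width: 0.171
finger_force: 58.5
```

The tip is through the hole and at the key top. Pressing in steps.

>>> send_rows --increments '[0,0,0.1,0,0,0,0,0,0,0,0,0]'

```text
clock: 28.48
tool_pos: [0.5133, 0.2263, 0.1463]
tool_rot: [2.221, 2.222, 0.001]
force: [-1.2, -0.5, 3.8]
grip_width: 0.174
finger_force: 58.8
```

>>> send_rows --increments '[0,0,0.1,0,0,0,0,0,0,0,0,0]'

```text
clock: 28.72
tool_pos: [0.5134, 0.2264, 0.1434]
tool_rot: [2.221, 2.222, 0.001]
force: [-1.7, -0.6, 5.6]
grip_width: 0.168
finger_force: 59.2
```

>>> send_rows --increments '[0,0,0.05,0,0,0,0,0,0,0,0,0]'

```text
clock: 28.98
tool_pos: [0.5137, 0.2267, 0.143]
tool_rot: [2.22, 2.221, 0.003]
force: [-3.3, -1.6, 13.2]
grip_width: 0.175
finger_force: 60.1
```

>>> send_rows --increments '[0,0,0.05,0,0,0,0,0,0,0,0,0]'

```text
clock: 29.22
tool_pos: [0.514, 0.227, 0.1426]
tool_rot: [2.22, 2.221, 0.004]
force: [-5.0, -2.2, 20.6]
grip_width: 0.171
finger_force: 61.2
```

The key bottomed out: z stopped at about 0.143 and force rose well past 6.4 N. I'll ease off slightly, then check the scene.

>>> send_rows --increments '[0,0,-0.03,0,0,0,0,0,0,0,0,0,0,0,0,0,0,0]'

```text
clock: 29.6
tool_pos: [0.5137, 0.2268, 0.1428]
tool_rot: [2.22, 2.221, 0.003]
force: [-4.3, -2.1, 16.5]
grip_width: 0.171
finger_force: 60.3
```

Run:
```python
from h import *
o=r.get_obs();print(o["clock"],o["tool_pos"],o["force"],o["finger_force"])
p0=cv2.imread("pics/top0.png");d0=np.load("pics/top0.npy");p,d=cams.camera("top");c=cloud("top",d);c0=cloud("top",d0)
for n,(u,v) in dict(punch=(415,173),dye=(352,120),spool=(339,240),tin=(128,242),tub=(116,163),carton=(411,120),wax=(458,164),hammer=(399,229)).items():
    s=np.s_[v-12:v+12,u-12:u+12];print(n,"depth changed px",int((abs(d[s]-d0[s])>.006).sum()))
x,y,z=np.moveaxis(c,-1,0);k=(d>0)&(z>.086)&(z<.094)&(y<.1475)&(y>.03)&(x<.6195)&(x>.46)
print(cv2.minAreaRect(c[k][:,:2].astype(np.float32)),k.sum())
```

```text
29.6 [0.51374395 0.22678579 0.14282342] [-4.33864967 -2.10037308 16.4602347 ] 60.30688335187733
punch depth changed px 35
dye depth changed px 37
spool depth changed px 51
tin depth changed px 39
tub depth changed px 458
carton depth changed px 40
wax depth changed px 48
hammer depth changed px 44
((0.5599038004875183, 0.10341665148735046), (0.08559071272611618, 0.12008468061685562), 89.17422485351562) 1332
```

Most of the tub's depth pixels changed; I'll check whether that is the arm blocking the view or the tub moved.

Run:
```python
from h import *
d0=np.load("pics/scene0.npy");p,d=cams.camera("scene");s=np.s_[200:235,425:460]
print("scene",int((abs(d[s]-d0[s])>.006).sum()),np.median(d[s]),np.median(d0[s]))
a=cams.outline_of("tub","scene");print([(q["p"],q["rect"]) for q in a[:2]])
t0=np.load("pics/top0.npy");pt,t=cams.camera("top");s=np.s_[151:175,104:128];print(np.median(t[s]),np.median(t0[s]))
c=cloud("top",t)[s];print(np.percentile(c[...,2],[5,50,95]),np.median(c.reshape(-1,3),0))
```

```text
scene 119 1.2400684 1.2403094
[(0.74, [417.0, 197.6, 50.4, 43.0])]
0.69055295 1.1774733
[0.0592486  0.54239703 0.55121829] [0.51771391 0.26380411 0.54239703]
```

In the top view the arm (at z 0.54) is covering the tub, and the scene camera shows the tub where it was. Handing in.

```bash
python3 -c "
from rig import r
print(r.sign_off())"
```

```text
the job is handed in; nothing more can be done
None
```

I handed the job in at about 30 s: the four boards are flush in the corner, the stylus is still gripped and holding the reset key fully down at about 16 N, and none of the bystanders I checked had moved.

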